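# Gauge a knife blank: three clicks of the ratchet

## Robot

A 7-joint arm with a two-finger parallel gripper is mounted at the origin on the work surface. World frame = base frame: x ahead of the robot, y to its left, z up, the work surface at z = 0. Lengths are in m, angles in rad, forces in N, time in s.
With the tool pointing down it reaches from about 0.425 to 0.925 m from the base axis. Payload 6.8 kg.
Tool frame: the origin (TCP) lies where the fingers leave the gripper's body, on its centre line; the fingertips stand 73 mm ahead of it and the grasp point (between the pads) lies 54 mm ahead of it; z points along the fingers, y is the line along which they close (so a half turn about z gives the same grasp; the last joint's range is limited). The gripper opens to 85 mm and grips with 20 to 120 N. Pads are 22 mm wide; open, the fingers measure 114 mm over their backs; the gripper's body (76 mm by 85 mm) begins 54 mm behind the grasp point. The pads swing forward as they close: fully open they stand 13 mm farther back than shut.
Start: joints at [1.221, 0.477, 0.022, 1.555, -0.011, 1.109, -0.083], TCP at [0.162, -0.655, 0.304] pointing down, gripper open.
Joint ranges: [-2.96, 2.96], [-0.34, 2.1], [-1.41, 1.46], [0.24, 2.44], [-1.37, 4.51], [0.17, 1.92], [-2.96, 2.96]. Speed limits (rad/s): [2.39, 2.39, 3.14, 3.14, 3.14, 3.14, 3.14].

## Interface

Orientations are given as a rotation vector (axis times angle).
In Python, from bench import r, grab_frame, camera_info gives the robot as it stands.
- The arm moves only by the shell command python3 -m pendant 'ROWS' [OPENING] [FORCE]. ROWS is rows parted by semicolons, their numbers by spaces, 1 to 5 of them, each of 6 numbers: dx, dy, dz in m, then a rotation vector rx, ry, rz in rad; each row is the pose to reach, as a shift and turn from the pose commanded when the command began, along the tool's axes at that moment; what a row does not reach only later rows make up. A row lasts 1/10 s, in which the tool goes at most 0.05 m and 0.15 rad, less where a joint would pass 70% of its speed; a pose out of reach is approached as far as the arm can. OPENING is the finger opening in m, set as the command begins (- or left out keeps the last). The fingers move at their own pace and stop on an object; FORCE is the grip in N (left out, the last holds). Time passes only in rows, so rows that do not move let the fingers close. It prints the time, the measured TCP pose, the force, the opening and the grip force at its end.
- r.get_obs(): the state, without advancing time (a new reading comes with each control period).
- grab_frame(name): name is "scene" or "top" or "wrist"; returns (picture, depth): 480x640x3 uint8, blue, green, red; 480x640 float32, m along the optical axis (not along the pixel's ray), 0 where there is no reading.
- camera_info(name): a dict with "camera_matrix" (3x3 intrinsics, pixels), "k1" (the pictures are not rectified: a ray, as slopes to the right and down, at radius r is drawn at 1 + k1 r^2 times it, then the intrinsics apply), "R" (3x3) and "t" (3): a world point X has camera coordinates R X + t. Camera axes: x right, y down, z forward; pixel columns grow to the right and rows downward; lengths in m; the calibration is good to about 2 mm. A picture is of the moment at which its call begins: read the wrist's pose just before it. camera_info takes no time and is no camera call; for the wrist camera it gives the pose at the moment of the call.
- r.hand_in(): hands the job in; it is judged then, once.
The state is a dict: "clock": time; "joints": joint angles; "qvel": joint speeds; "tau": joint torques, N m; "tcp_pos": TCP position; "orientation": TCP orientation; "contact_force": force on the tool from outside, world axes, zero at the start; "moment": the same for the moment, N m; "grip_width": finger opening in m; "gripper_force": force on a finger pad.
Only numpy, scipy, OpenCV 4.12 (cv2) and the standard library are available. Lean on these libraries where they do the work, as an engineer would, in place of code of your own. Each camera call takes 0.05 s, during which the arm holds its last target. There are 200 camera calls.

## Task

Take the broad-bladed knife blank from the wooden rest and lay it flat on the table of the bench thickness gauge with the middle of its blade under the spindle, and let go of it. Then, with a light grip on the ratchet knob on top of the gauge head (never the thimble below it), turn it clockwise until the spindle bears on the blade and go on for exactly three clicks of the ratchet, so that the blade is left nipped at the gauging force, and let go. Leave the other two blanks lying on the rest.

Things in the scene. Friction and masses are not known exactly. Their poses are not given: they have to be found in the camera images.
- broad_blank: the blank to gauge: bare steel plate 5 mm thick, 0.13-0.2 kg, 195 mm long, told by its broad blade. Origin: underside, mid-width, on the shoulder line between tang and blade; x to the tip, z up. Tang x -100..0 mm, 24 wide, dark pin holes; blade x 0..95, 36 wide, tapering over the last 26. Centre of mass x = +4. Starts across the battens of the rest, tang towards the robot
- blade_spot (a point): the middle of the broad blank's blade, the place to be gauged: on its top face, mid-width, 46 mm ahead of the shoulder line (half its length)
- tang_grip (a point): good grip on the broad blank, mid-thickness of the 24 mm wide tang, 42 mm behind the shoulder line; axes of the blank. 12 mm clear of the nearer batten at the start, and off the front edge of the gauge table once the blade spot is under the spindle with the blank pointing into the throat (tip to the column)
- narrow_blank: bystander on the rest: blank with a 22 mm wide blade and 22 mm tang, else like the broad one; origin at its shoulder line, underside
- pointed_blank: bystander on the rest: blank with a 27 mm wide, long-pointed blade and 22 mm tang; origin at its shoulder line, underside
- rest: fixed wooden rest, origin at bench level: board 130 x 200 x 8 mm with two battens along y, 16 mm wide, tops 30 mm above the bench, at x = -14 and +52 mm. The three blanks lie across the battens side by side, 62 mm apart, in any order
- gauge: fixed bench thickness gauge. Origin on the spindle axis at bench level; x from spindle to column, throat open to -x and both sides. Green base 210 x 110 mm; steel table on it x -62..+84, y -45..+45 mm. Column at x = +118 (top 176 mm up), collar reaching forward to x = +91; its arm carries the head: spindle 12 mm thick, guide 20 mm thick from 75 mm up, boss 42 mm thick 91..123 mm up
- table_spot (a point): point of the gauge table right under the spindle axis, on the surface, 50 mm above the bench; axes of the gauge. The spindle's flat end face starts somewhere 9 to 12.5 mm above it and comes down as the knob is turned clockwise (seen from above), 20 mm a turn, without turning itself; counter-clockwise raises it
- thimble_mid (a point): middle of the thimble, a knurled drum 30 mm thick, 130 to 166 mm above the bench, under the ratchet knob. It turns in place with the knob, against about 0.1 N m of friction, drives the spindle, and stays where it is left. Not to be gripped: it would press the spindle far too hard
- ratchet_grip (a point): centre of the ratchet knob's grip, on the axis, 180 mm above the bench: round knurled steel knob 24 mm across, 20 mm tall (170 to 190 mm), on a 14 mm neck 4 mm high over the thimble. It turns but does not rise or sink. Any finger yaw will do; 10 to 20 N of grip is plenty. Fingertips may reach 14 mm below the knob's top
- ratchet (a joint): turn of the ratchet knob relative to the thimble (rad), 0 at the start, + clockwise from above. Stays near 0 while the thimble turns along; once the spindle bears, the thimble stops and the knob slips over its 16 detents a turn: 0.393 rad a click, torque rising to 0.13 N m, then dropping below zero as it falls over half a click on. Let go it springs to the nearest detent. Three clicks = 1.178
Things that resemble listed ones, but are neither listed nor needed, are in the scene too. Leave any green look-alike of the broad_blank alone.

How it is judged:
By the outcome, as a careful person would: the job done as asked, in the order asked, and still so for the second after the job is handed in, with the robot touching nothing.
It also fails if it takes over 72 s, if anything falls off the work surface, if the arm or the gripper's body presses on something with over 40 N, if the wrist force passes 120 N, or if a joint passes its speed limit or range.

## Working session

There is one attempt and no reset: what is moved stays moved. The work goes in short steps, Python scripts to look and compute and a shell command to move; the robot and the scene stay as the last step left them, time stands still between calls to the robot, and variables do not carry over. Pictures are saved under pics/ and viewed, at most 11 in all, crops included, and the job is handed in when it is done.

```bash
ls; mkdir -p pics
cat > h.py <<'E'
import numpy as np,cv2
from bench import r,grab_frame,camera_info
from scipy.spatial.transform import Rotation as Ro
def snap(n,f):
    ci=camera_info(n); im,d=grab_frame(n); cv2.imwrite(f'pics/{f}.png',im); np.savez(f'pics/{f}.npz',im=im,d=d,K=ci['camera_matrix'],k1=ci['k1'],R=ci['R'],t=ci['t'])
    return im,d,ci
def load(f):
    z=np.load(f'pics/{f}.npz'); return z['im'],z['d'],dict(camera_matrix=z['K'],k1=float(z['k1']),R=z['R'],t=z['t'])
def slopes(ci,px):
    D=np.array([float(ci['k1']),0,0,0,0])
    return cv2.undistortPoints(np.array(px,float).reshape(-1,1,2),np.array(ci['camera_matrix'],float),D).reshape(-1,2)
def onplane(ci,px,z):
    s=slopes(ci,px); R=np.array(ci['R']);t=np.array(ci['t']);c=-R.T@t
    d=np.c_[s,np.ones(len(s))]@R
    return c+d*((z-c[2])/d[:,2])[:,None]
def bydepth(ci,px,d):
    s=slopes(ci,px); R=np.array(ci['R']);t=np.array(ci['t'])
    p=np.array(px,int).reshape(-1,2); dd=d[p[:,1],p[:,0]]
    return (np.c_[s,np.ones(len(s))]*dd[:,None]-t)@R
def proj(ci,X):
    D=np.array([float(ci['k1']),0,0,0,0])
    return cv2.projectPoints(np.array(X,float).reshape(-1,1,3),cv2.Rodrigues(np.array(ci['R']))[0],np.array(ci['t'],float),np.array(ci['camera_matrix'],float),D)[0].reshape(-1,2)
def totool(v,q=None):
    o=r.get_obs(); M=Ro.from_rotvec(o['orientation']).as_matrix(); return M.T@np.array(v)
E
python3 - <<'E'
from h import *
a=snap('scene','s0')[0]; b=snap('top','t0')[0]
o=r.get_obs(); print({k:np.round(v,3) for k,v in o.items()})
for n in('scene','top'):
    c=camera_info(n); print(n, -np.array(c['R']).T@c['t'],np.round(c['R'],2).tolist())
E
```

```text
pics
{'clock': np.float64(0.1), 'joints': array([ 1.221,  0.478,  0.022,  1.556, -0.012,  1.109, -0.083]), 'qvel': array([ 0.   , -0.002,  0.002, -0.003, -0.   ,  0.002,  0.   ]), 'tau': array([ 5.0000e-03, -5.9777e+01,  1.6140e+00, -2.8196e+01,  1.3000e-02,
        5.0000e-03, -0.0000e+00]), 'tcp_pos': array([ 0.162, -0.655,  0.303]), 'orientation': array([-3.117, -0.379,  0.   ]), 'contact_force': array([-0.387,  0.114,  0.369]), 'moment': array([-0.038,  0.026, -0.008]), 'gripper_force': np.float64(0.0), 'grip_width': np.float64(0.085)}
scene [ 0.73567976 -0.3245167   0.75507691] [[0.81, 0.59, -0.02], [0.47, -0.65, -0.59], [-0.36, 0.47, -0.8]]
top [0.29466385 0.00618096 1.01163304] [[0.06, -1.0, -0.01], [-0.97, -0.06, -0.22], [0.22, 0.02, -0.98]]
```

View pics/s0.png

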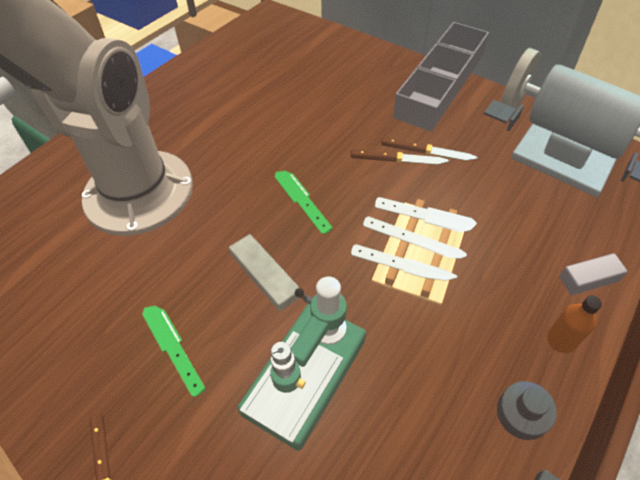

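View pics/t0.png

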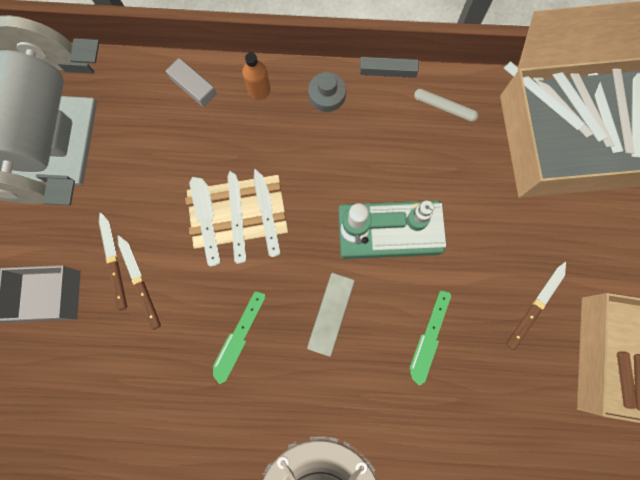

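The scene view shows the rest with three blanks: broad at about (425,213), the others at (415,238) and (405,263). In the top view the candidates are blanks at (204,220), (237,215) and (266,212), plus green look-alikes at (238,337) and (431,337). The steel blank at (204,220) has the widest blade, so it fits. The gauge spindle is at about (422,212) and its column at (358,215).

Run:
```python
from h import *
im,d,ci=load('t0'); cs,ds,cis=load('s0')
cr=cv2.resize(im[160:280,180:460],None,fx=2.8,fy=2.8,interpolation=cv2.INTER_CUBIC); 
cr2=cv2.resize(cs[185:305,340:490],None,fx=2.0,fy=2.0,interpolation=cv2.INTER_CUBIC)
out=np.zeros((cr.shape[0]+cr2.shape[0],cr.shape[1],3),np.uint8); out[:cr.shape[0]]=cr; out[cr.shape[0]:,:cr2.shape[1]]=cr2
cr3=cv2.resize(cs[270:450,230:380],None,fx=1.33,fy=1.33); out[cr.shape[0]:cr.shape[0]+239,400:400+cr3.shape[1]]=cr3[:240]
cv2.imwrite('pics/c0.png',out)
def blobs(im,d,ci,name,z=.035):
    hsv=cv2.cvtColor(im,cv2.COLOR_BGR2HSV); m=((hsv[...,1]<40)&(hsv[...,2]>140)).astype(np.uint8)*255
    n,l,st,ce=cv2.connectedComponentsWithStats(m)
    for i in range(1,n):
        if st[i,4]>250:
            ys,xs=np.where(l==i); P=onplane(ci,np.c_[xs,ys],z); c=P.mean(0); u,s,v=np.linalg.svd((P-c)[:,:2],full_matrices=False)
            q=(P-c)[:,:2]@v.T; print(name,ce[i].round(),st[i,4],c.round(4),'dir',v[0].round(3),'len',np.ptp(q[:,0]).round(3),np.ptp(q[:,1]).round(3),'depthpt',np.median(bydepth(ci,np.c_[xs,ys],d),0).round(4))
blobs(im,d,ci,'top'); blobs(cs,ds,cis,'scene')
```

```text
top [324.   8.] 5120 [1.0384 0.052  0.035 ] dir [ 0.028 -1.   ] len 0.783 0.057 depthpt [ 1.6345  0.0366 -0.7527]
top [530.   9.] 1728 [ 1.0585 -0.4122  0.035 ] dir [ 0.191 -0.981] len 0.357 0.074 depthpt [ 1.6833 -0.7127 -0.7535]
top [18. 23.] 399 [0.9581 0.7355 0.035 ] dir [-0.141 -0.99 ] len 0.096 0.03 depthpt [0.8471 0.612  0.2002]
top [12. 86.] 2092 [0.8035 0.721  0.035 ] dir [-0.999 -0.038] len 0.256 0.098 depthpt [0.7299 0.609  0.1888]
top [189.  79.] 898 [0.8441 0.3396 0.035 ] dir [-0.626 -0.78 ] len 0.106 0.045 depthpt [0.8449 0.3401 0.033 ]
top [629. 113.] 1462 [ 0.8169 -0.6128  0.035 ] dir [-1.    -0.031] len 0.203 0.056 depthpt [ 0.7872 -0.5745  0.0885]
top [579. 108.] 3295 [ 0.8234 -0.5093  0.035 ] dir [-0.632 -0.775] len 0.258 0.126 depthpt [ 0.7984 -0.4867  0.086 ]
top [446. 105.] 716 [ 0.8149 -0.2246  0.035 ] dir [0.361 0.932] len 0.142 0.027 depthpt [ 0.8225 -0.2278  0.0214]
top [ 64. 143.] 2377 [0.6791 0.5869 0.035 ] dir [-0.909  0.417] len 0.25 0.166 depthpt [0.6699 0.5802 0.0188]
top [266. 214.] 968 [0.5494 0.1436 0.035 ] dir [-0.96  -0.279] len 0.192 0.027 depthp
[... 2384 characters left out ...]
022  0.0271]
scene [402. 263.] 1213 [0.5548 0.1464 0.035 ] dir [0.96  0.281] len 0.191 0.029 depthpt [0.559  0.1458 0.0362]
scene [596. 269.] 1085 [0.8482 0.3403 0.035 ] dir [-0.621 -0.784] len 0.107 0.042 depthpt [0.8478 0.3383 0.0364]
scene [328. 287.] 418 [0.4771 0.0299 0.035 ] dir [ 0.507 -0.862] len 0.043 0.041 depthpt [ 0.5277 -0.0401  0.1764]
scene [335. 335.] 272 [ 0.5391 -0.0372  0.035 ] dir [-0.243 -0.97 ] len 0.053 0.023 depthpt [ 0.5446 -0.0463  0.0537]
scene [291. 390.] 4722 [ 0.5376 -0.15    0.035 ] dir [ 0.02 -1.  ] len 0.157 0.116 depthpt [ 0.5489 -0.1659  0.0513]
scene [632. 458.] 782 [1.0022 0.0496 0.035 ] dir [ 0.106 -0.994] len 0.11 0.031 depthpt [ 1.2894  0.4468 -0.7483]
```

View pics/c0.png

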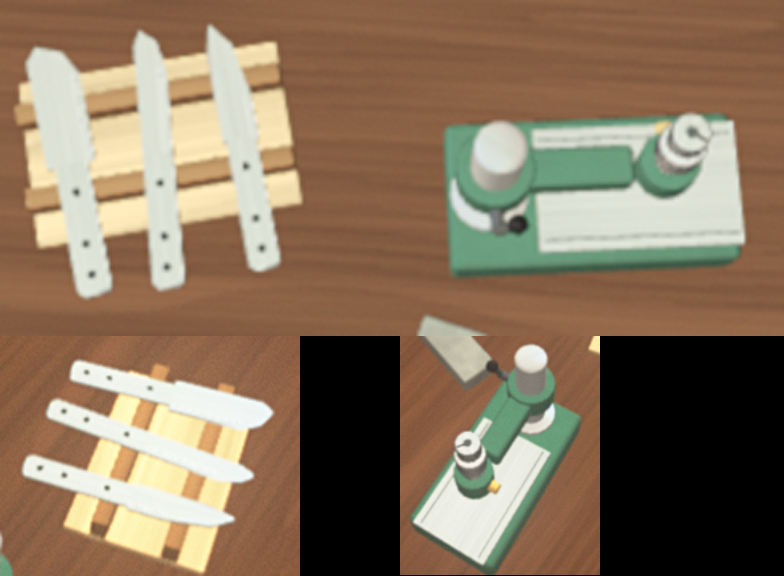

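The crop confirms it. The leftmost steel blank has the broad blade with a shoulder step (top view, crop (60,110)). The other two are slimmer, and the green ones are off the rest. Next I go there for a wrist look.

Run:
```python
from h import *
o=r.get_obs();M=Ro.from_rotvec(o['orientation']).as_matrix();print(M.round(3).tolist())
c=camera_info('wrist');C=-c['R'].T@c['t'] ;print('cam in tool',(M.T@(C-o['tcp_pos'])).round(4),'axis z',(M.T@c['R'][2]).round(3), c['camera_matrix'])
for p in [(.45,-.35,.30),(.47,.25,.30)]: print(totool(np.array(p)-o['tcp_pos']).round(3))
```

```text
[[0.971, 0.239, -0.001], [0.239, -0.971, 0.002], [-0.0, -0.002, -1.0]]
cam in tool [ 0.0686  0.0006 -0.0694] axis z [-0.27  -0.     0.963] [[382.07574756   0.         320.93121487]
 [  0.         382.07574756 244.32718689]
 [  0.           0.           1.        ]]
[ 0.353 -0.227  0.003]
[ 0.516 -0.805  0.004]
```

```bash
python3 -m pendant '0.04 -0.025 0 0 0 0; 0.08 -0.05 0 0 0 0; 0.12 -0.075 0 0 0 0; 0.16 -0.1 0 0 0 0; 0.2 -0.125 0 0 0 0' && python3 -m pendant '0.04 -0.025 0 0 0 0; 0.08 -0.05 0 0 0 0; 0.12 -0.075 0 0 0 0; 0.15 -0.1 0 0 0 0; 0.165 -0.145 0 0 0 0' && python3 -m pendant '0.015 -0.045 0 0 0 0; 0.03 -0.09 0 0 0 0; 0.045 -0.135 0 0 0 0; 0.06 -0.18 0 0 0 0; 0.075 -0.225 0 0 0 0' && python3 -m pendant '0.015 -0.045 0 0 0 0; 0.03 -0.09 0 0 0 0; 0.045 -0.135 0 0 0 0; 0.06 -0.18 0 0 0 0; 0.075 -0.225 0 0 0 0' && python3 -m pendant '0.015 -0.045 0 0 0 0; 0.02 -0.08 0 0 0 0; 0.02 -0.08 0 0 0 0; 0.02 -0.08 0 0 0 0'
python3 - <<'E'
from h import *
o=r.get_obs(); im,d,ci=snap('wrist','w0'); print(o['clock'],o['tcp_pos'].round(4),o['orientation'],o['joints'].round(2))
E
```

```text
clock: 0.6
tcp_pos: [0.3268, -0.4844, 0.3036]
orientation: [-3.118, -0.379, 0.0]
contact_force: [0.7, 1.0, -1.0]
grip_width: 0.0855
gripper_force: 0.0
clock: 1.1
tcp_pos: [0.4538, -0.3049, 0.3036]
orientation: [3.118, 0.38, 0.002]
contact_force: [0.2, 0.3, 0.3]
grip_width: 0.0854
gripper_force: 0.0
clock: 1.6
tcp_pos: [0.4699, -0.0676, 0.3038]
orientation: [3.118, 0.378, -0.0]
contact_force: [0.8, -0.5, -0.6]
grip_width: 0.0851
gripper_force: 0.0
clock: 2.1
tcp_pos: [0.4889, 0.1687, 0.3038]
orientation: [3.118, 0.378, -0.0]
contact_force: [1.1, 0.8, -0.7]
grip_width: 0.0851
gripper_force: 0.0
clock: 2.5
tcp_pos: [0.489, 0.25, 0.3034]
orientation: [3.118, 0.382, -0.002]
contact_force: [0.1, -1.2, 0.6]
grip_width: 0.085
gripper_force: 0.0
2.5 [0.489  0.25   0.3034] [ 3.11789942e+00  3.82076519e-01 -1.60924290e-03] [-0.17  0.32 -0.5   1.83  0.17  1.04 -2.07]
```

View pics/w0.png

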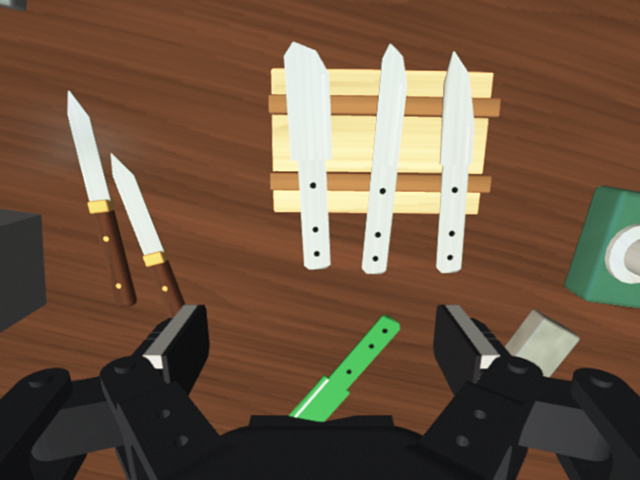

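Wrist view: the broad blank runs from its tip (293,45) to its tang end (317,268), with the shoulder near row 160. Open fingers show at the bottom.

```bash
cat >> h.py <<'E'
def blank(im,ci,z,seed):
    """broad blank from mask: returns tang axis dir, shoulder-line origin (3D on plane z)"""
    hsv=cv2.cvtColor(im,cv2.COLOR_BGR2HSV); m=((hsv[...,1]<45)&(hsv[...,2]>120)).astype(np.uint8)
    m=cv2.morphologyEx(m,cv2.MORPH_CLOSE,np.ones((7,7)))
    l=cv2.connectedComponents(m)[1]; k=l[seed[1],seed[0]]
    ys,xs=np.where(l==k); P=onplane(ci,np.c_[xs,ys],z)[:,:2]
    c=P.mean(0); v=np.linalg.svd(P-c,full_matrices=False)[2][0]
    for _ in range(4):
        n=np.array([-v[1],v[0]]); s=(P-c)@v; w=(P-c)@n
        a,b=s.min(),s.max(); bins=np.arange(a+.006,b-.04,.003); mid=[];wd=[]
        for q in bins:
            g=w[abs(s-q)<.002]; mid.append((np.percentile(g,1)+np.percentile(g,99))/2); wd.append(np.ptp(g))
        mid=np.array(mid);wd=np.array(wd)
        # tang is the narrow end
        if wd[:8].mean()>wd[-8:].mean(): v=-v; continue
        p=np.polyfit(bins,mid,1); c=c+n*np.polyval(p,0); v=v+n*p[0]; v/=np.linalg.norm(v)
    return v,c+v*(a+.1),c+v*(b-.095),b-a,wd
E
python3 - <<'E'
from h import *
im,d,ci=load('w0')
for z in(.033,.035,.037):
    v,o1,o2,L,wd=blank(im,ci,z,(310,130)); print(z,v.round(4),np.degrees(np.arctan2(v[1],v[0])).round(2),o1.round(4),o2.round(4),L.round(4))
print((wd*1000).round(1))
px=[(310,130),(317,230)]; print(bydepth(ci,px,d).round(4))
for f,s in(('t0',(205,218)),('s0',(429,213))):
    im,d,ci=load(f); v,o1,o2,L,wd=blank(im,ci,.035,s); print(f,v.round(4),o1.round(4),o2.round(4),L.round(4))
E
```

```text
0.033 [0.9576 0.2881] 16.74 [0.5347 0.2694] [0.5353 0.2695] 0.1955
0.035 [0.9576 0.288 ] 16.74 [0.5354 0.2695] [0.5348 0.2693] 0.1944
0.037 [0.9577 0.2877] 16.72 [0.5361 0.2697] [0.5344 0.2691] 0.1932
[24.2 23.3 23.3 23.9 24.  24.  23.9 23.8 24.4 23.8 23.7 23.6 23.6 24.3
 24.4 24.2 23.4 23.3 24.1 24.1 24.1 24.7 24.  23.9 23.8 23.8 23.7 23.7
 24.3 23.6 23.5 35.4 36.2 36.2 36.  35.2 35.9 35.9 35.8 35.6 34.8 35.5
 35.5 35.4 36.1 36.1 35.2 35.2 35.  35.7]
[[0.5594 0.2764 0.0324]
 [0.4761 0.2498 0.036 ]]
t0 [0.9579 0.2871] [0.5315 0.2687] [0.5314 0.2687] 0.1949
s0 [0.9571 0.2896] [0.5334 0.2711] [0.5344 0.2714] 0.1961
```

Run:
```python
from h import *
o=r.get_obs(); print(totool(np.array([.4950,.2574,.19])-o['tcp_pos']).round(4))
```

```text
[ 0.0076 -0.0073  0.1134]
```

```bash
python3 -m pendant '0.003 -0.003 0.04 0 0 -0.02; 0.0076 -0.0073 0.08 0 0 -0.048; 0.0076 -0.0073 0.113 0 0 -0.048; 0.0076 -0.0073 0.113 0 0 -0.048; 0.0076 -0.0073 0.113 0 0 -0.048' 0.045 20
python3 - <<'E'
from h import *
o=r.get_obs(); im,d,ci=snap('wrist','w1'); print(o['clock'],o['tcp_pos'].round(4),o['orientation'])
hsv=cv2.cvtColor(im,cv2.COLOR_BGR2HSV)
im0,d0,c0=load('w0')
# project predicted grip etc.
X=[[.535+t*.9577,.2695+t*.2878,.035] for t in(-.1,-.042,0,.046)]; p=proj(ci,X); print(p.round(0))
for z in(.033,.035,.037):
  try:
    v,o1,o2,L,wd=blank(im,ci,z,tuple(int(q) for q in p[2])); print(z,v.round(4),o1.round(4),o2.round(4),L.round(4),wd[:3].round(4))
  except Exception as e: print(e)
E
```

```text
clock: 3.05
tcp_pos: [0.4956, 0.2571, 0.1913]
orientation: [3.108, 0.45, -0.001]
contact_force: [-0.7, -0.6, 0.4]
grip_width: 0.0451
gripper_force: 0.0
3.05 [0.4956 0.2571 0.1913] [ 3.10831290e+00  4.50426514e-01 -1.09141642e-03]
[[319. 337.]
 [319. 253.]
 [318. 185.]
 [318. 103.]]
0.033 [0.9576 0.288 ] [0.5349 0.2694] [0.5357 0.2696] 0.1958 [0.0245 0.0238 0.0243]
0.035 [0.9576 0.288 ] [0.536  0.2697] [0.5351 0.2695] 0.1941 [0.0243 0.0235 0.0241]
0.037 [0.9576 0.2881] [0.5371 0.27  ] [0.5345 0.2693] 0.1923 [0.0241 0.0233 0.0239]
```

View pics/w1.png

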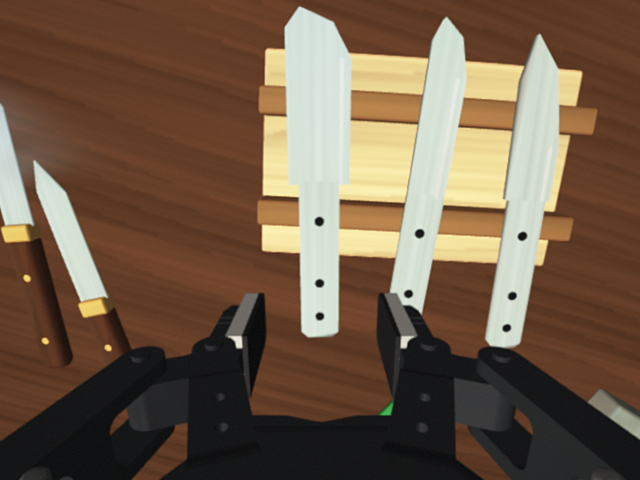

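Both views agree: the top face is about 34 mm up, the origin is (0.535, 0.2695), and the tang at (319,253) sits between the fingers. The neighbour's tang near (405,295) clears the 45 mm opening. Descending.

```bash
python3 -m pendant '0 0 0.04 0 0 0; 0 0 0.075 0 0 0; 0 0 0.095 0 0 0; 0 0 0.105 0 0 0; 0 0 0.105 0 0 0' && python3 -m pendant '0 0 0 0 0 0; 0 0 0 0 0 0; 0 0 0 0 0 0; 0 0 0 0 0 0; 0 0 0 0 0 0' 0.0 45
```

```text
clock: 3.6
tcp_pos: [0.4958, 0.2583, 0.0865]
orientation: [-3.109, -0.453, -0.001]
contact_force: [0.2, 0.1, -0.1]
grip_width: 0.0449
gripper_force: 0.0
clock: 4.1
tcp_pos: [0.4963, 0.259, 0.0877]
orientation: [-3.108, -0.453, -0.005]
contact_force: [-1.1, -1.4, 6.9]
grip_width: 0.0227
gripper_force: 44.0
```

```bash
python3 -m pendant '0 0 -0.01 0 0 0; 0 0 -0.04 0 0 0; 0 0 -0.09 0 0 0; 0 0 -0.14 0 0 0; 0 0 -0.19 0 0 0'
python3 - <<'E'
from h import *
a,d,ca=load('t0'); b,ds,cb=load('s0')
A=cv2.resize(a[185:265,330:455],None,fx=6.2,fy=6.2,interpolation=cv2.INTER_CUBIC)[:496]
cv2.imwrite('pics/g0.png',A[:, :800])
B=cv2.resize(b[325:450,230:350],None,fx=4.8,fy=4.8,interpolation=cv2.INTER_CUBIC)
cv2.imwrite('pics/g1.png',B)
E
```

```text
clock: 4.6
tcp_pos: [0.4944, 0.258, 0.2783]
orientation: [3.109, 0.454, -0.001]
contact_force: [2.2, 0.7, -2.1]
grip_width: 0.0226
gripper_force: 44.4
```

View pics/g0.png

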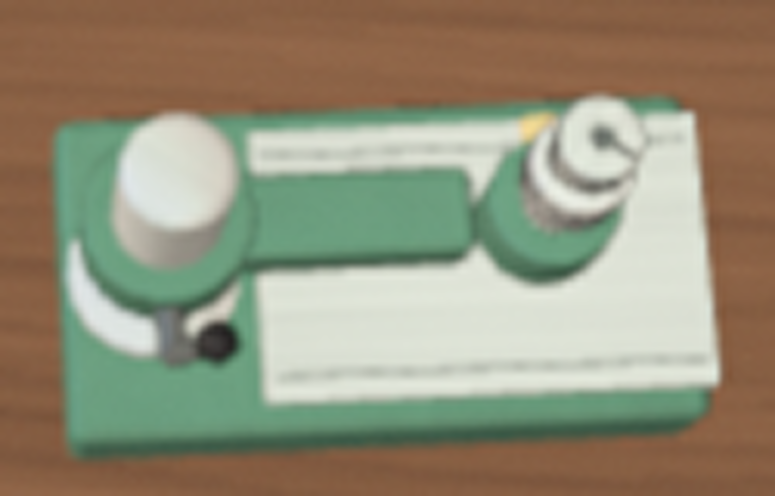

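View pics/g1.png

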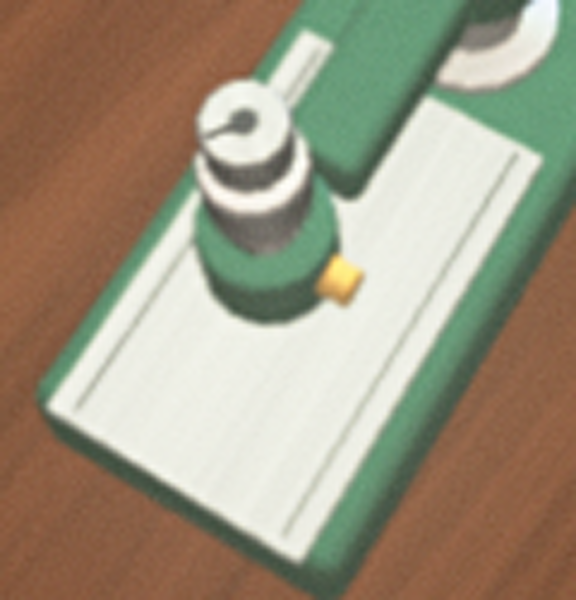

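The top crop shows the knob's top centre at (600,136), a dark dot. The table corners there are (247,132), (268,404), (693,113) and (719,384). In the scene crop the knob is at (243,122), and the table corners are (48,405), (303,562), (318,35) and (541,158).

Run:
```python
from h import *
a,d,ca=load('t0'); b,ds,cb=load('s0')
T=lambda p:(np.array(p,float)+.5)/6.2-.5+[330,185]
S=lambda p:(np.array(p,float)+.5)/4.8-.5+[230,325]
G=np.array([[84,45],[84,-45],[-62,45],[-62,-45]])/1e3  # order guess: column/far... handled below
tc=T([(268,404),(247,132),(719,384),(693,113)])  # gauge +y = world -x (near robot) since x=+y world
sc=S([(318,35),(541,158),(48,405),(303,562)])
def fit(P):
    g=G-G.mean(0); p=P-P.mean(0); h=g.T@p; U,s,V=np.linalg.svd(h); R=V.T@np.diag([1,np.linalg.det(V.T@U.T)])@U.T
    return P.mean(0)-R@G.mean(0), R, p-(g@R.T)
for n,c,q in(('top',ca,tc),('scene',cb,sc)):
  for z in(.050,):
    P=onplane(c,q,z)[:,:2]; o,R,e=fit(P); print(n,'origin',o.round(4),'x-axis',R[:,0].round(4),'deg',np.degrees(np.arctan2(R[1,0],R[0,0])).round(2),'res mm',(e*1e3).round(1).tolist())
def tri(p,q):
    Ls=[]
    for c,x in((ca,p),(cb,q)):
        s=slopes(c,[x])[0]; dd=np.r_[s,1]@c['R']; dd/=np.linalg.norm(dd); Ls.append((-c['R'].T@c['t'],dd))
    A=sum(np.eye(3)-np.outer(d,d) for _,d in Ls); bb=sum((np.eye(3)-np.outer(d,d))@c for c,d in Ls); X=np.linalg.solve(A,bb)
    return X,[np.linalg.norm((np.eye(3)-np.outer(d,d))@(X-c)) for c,d in Ls]
print('knob top',tri(T((600,136)),S((243,122))))
print('knob on .19', onplane(ca,[T((600,136))],.19),onplane(cb,[S((243,122))],.19))
# corners triangulated
for i in range(4): print(tri(tc[i],sc[i])[0].round(4))
```

```text
top origin [ 0.537  -0.1567] x-axis [-0.1036  0.9946] deg 95.95 res mm [[-0.6, -0.4], [0.7, 0.6], [-0.6, 0.0], [0.5, -0.3]]
scene origin [ 0.5394 -0.1546] x-axis [-0.091   0.9959] deg 95.22 res mm [[2.6, 0.3], [-2.4, -0.4], [-0.8, -0.5], [0.6, 0.5]]
knob top (array([ 0.5377954 , -0.15570615,  0.19012481]), [np.float64(0.000324996497610491), np.float64(0.00032499649761052806)])
knob on .19 [[ 0.53763192 -0.15598679  0.19      ]] [[ 0.53794711 -0.15540895  0.19      ]]
[ 0.486  -0.0759  0.0458]
[ 0.5739 -0.0676  0.0501]
[ 0.4988 -0.2219  0.0502]
[ 0.5895 -0.2128  0.0499]
```

```bash
python3 -m pendant '-0.01 0.035 -0.03 0 0 0; -0.022 0.08 -0.045 0 0 0; -0.034 0.125 -0.06 0 0 0; -0.046 0.17 -0.07 0 0 0; -0.058 0.215 -0.08 0 0 0' && python3 -m pendant '-0.01 0.035 0 0 0 0; -0.019 0.063 0 0 0 0; -0.019 0.063 0 0 0 0; -0.019 0.063 0 0 0 0'
python3 - <<'E'
from h import *
o=r.get_obs(); im,d,ci=snap('wrist','w2'); print(o['clock'],o['tcp_pos'].round(4),o['orientation'])
M=Ro.from_rotvec(o['orientation']).as_matrix()
print('pred knob px',proj(ci,[[.538,-.156,.19],[.538,-.156,.05]]))
# blank in hand relative tool (depth)
zt=o['tcp_pos'][2]-.0527
v,o1,o2,L,wd=blank(im,ci,zt,tuple(int(q) for q in proj(ci,[np.r_[(o['tcp_pos']+M[:,0]*.05)[:2],zt]])[0]))
print('blank in hand',[ (M.T@np.r_[q-o['tcp_pos'][:2],0]).round(4) for q in(o1,o2)],(M.T@np.r_[v,0]).round(4),L)
px=[[int(a),int(b)] for a,b in proj(ci,[o['tcp_pos']+M[:,0]*t+M[:,2]*.0527+M[:,1]*w for t in(.03,.05,.07,.09,.11) for w in(-.008,.008)])]
print(((bydepth(ci,px,d)-o['tcp_pos'])@M).round(4))
E
```

```text
clock: 5.1
tcp_pos: [0.5001, 0.034, 0.3572]
orientation: [3.108, 0.454, 0.001]
contact_force: [1.2, 1.1, -2.6]
grip_width: 0.0228
gripper_force: 44.4
clock: 5.5
tcp_pos: [0.5003, -0.0303, 0.3563]
orientation: [-3.109, -0.452, -0.0]
contact_force: [-0.3, 0.5, -1.4]
grip_width: 0.0225
gripper_force: 44.5
5.5 [ 0.5003 -0.0303  0.3563] [-3.10868174e+00 -4.51532951e-01 -2.72169585e-05]
pred knob px [[521.94105738 247.30550817]
 [451.561848   208.48468423]]
blank in hand [array([ 0.008 ,  0.0104, -0.    ]), array([0.0589, 0.0083, 0.    ])] [-9.991e-01  4.190e-02 -1.000e-04] 0.14404592588237966
[[ 0.0301 -0.0081  0.0534]
 [ 0.0299  0.0078  0.0538]
 [ 0.0499 -0.0084  0.054 ]
 [ 0.05    0.0078  0.0532]
 [ 0.0703 -0.0083  0.0541]
 [ 0.0703  0.0079  0.0542]
 [ 0.0905 -0.0084  0.0556]
 [ 0.0906  0.0079  0.0545]
 [ 0.0948 -0.0049  0.0083]
 [ 0.0949  0.0053  0.0086]]
```

View pics/w2.png

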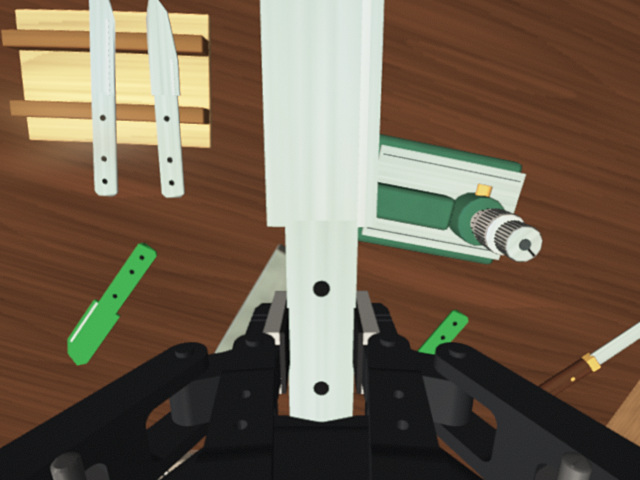

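The wrist view shows the blank held level, with its shoulder at row ~225 (267–378), and the knob top at about (525,242).

Run:
```python
from h import *
im,d,ci=load('w2')
tcp=np.array([.5003,-.0303,.3563]); M=Ro.from_rotvec([-3.10868174e+00,-4.51532951e-01,0]).as_matrix()
# knob: bright disc fit around prediction
g=cv2.cvtColor(im,cv2.COLOR_BGR2GRAY); m=(g[215:275,495:560]>165).astype(np.uint8)
cs=cv2.findContours(m,cv2.RETR_EXTERNAL,cv2.CHAIN_APPROX_NONE)[0]; c=max(cs,key=cv2.contourArea); print(cv2.minEnclosingCircle(c),cv2.fitEllipse(c))
k=np.array(cv2.minEnclosingCircle(c)[0])+[495,215]
P=onplane(ci,[k,k+[cv2.minEnclosingCircle(c)[1],0]],.19); print('knob',k,P.round(4))
print('by depth',bydepth(ci,[k+[0,6],k+[-4,-4]],d).round(4))
zt=tcp[2]-.0538
# shoulder / tang edges on blank
row=lambda y:[(x) for x in np.where((cv2.cvtColor(im,cv2.COLOR_BGR2HSV)[y,200:420,1]<45)&(g[y,200:420]>120))[0][[0,-1]]+200]
for y in(60,120,180,215,222,226,230,240,260): 
    a,b=row(y); Q=(onplane(ci,[(a,y),(b+1,y)],zt)-tcp)@M; print(y,a,b,Q[:,:2].round(4).tolist())
# table upper edge & corner: dump local colours for line fit
hsv=cv2.cvtColor(im,cv2.COLOR_BGR2HSV)
mask=((hsv[...,1]<50)&(g>120)).astype(np.uint8)
pts=[(x,np.where(mask[140:200,x])[0][0]+140) for x in range(395,515,6)]
Q=onplane(ci,pts,.05)[:,:2]; p=np.linalg.svd(Q-Q.mean(0))[2][0]; print('table far edge dir',np.degrees(np.arctan2(p[1],p[0])),Q.mean(0), np.abs((Q-Q.mean(0))@[-p[1],p[0]]).max())
```

```text
((28.0, 28.0), 18.60117530822754) ((27.875770568847656, 28.364913940429688), (30.20623016357422, 35.901615142822266), 53.31160354614258)
knob [523. 243.] [[ 0.5409 -0.1555  0.19  ]
 [ 0.5444 -0.1674  0.19  ]]
by depth [[ 0.5372 -0.157   0.1902]
 [ 0.5426 -0.1516  0.1904]]
60 262 381 [[0.0911, -0.0169], [0.0911, 0.0189]]
120 263 379 [[0.0739, -0.0172], [0.0738, 0.0189]]
180 265 419 [[0.0555, -0.0173], [0.0555, 0.0324]]
215 267 376 [[0.044, -0.0171], [0.044, 0.019]]
222 267 403 [[0.0417, -0.0171], [0.0417, 0.0281]]
226 268 419 [[0.0403, -0.0169], [0.0403, 0.0335]]
230 285 419 [[0.039, -0.0113], [0.039, 0.0336]]
240 285 419 [[0.0356, -0.0114], [0.0355, 0.0338]]
260 269 356 [[0.0285, -0.017], [0.0285, 0.0128]]
table far edge dir -84.14573568125773 [ 0.58368239 -0.13877376] 0.0004970913996465702
```

```bash
python3 -m pendant '-0.004 0.03 0 0 0 -0.14; -0.008 0.065 0 0 0 -0.28; -0.012 0.1 0 0 0 -0.42; -0.016 0.135 0 0 0 -0.56; -0.02 0.17 0 0 0 -0.7'
cat > go.py <<'E'
import sys; from h import *
x,y,z,yaw=map(float,sys.argv[1:5]); o=r.get_obs(); M=Ro.from_rotvec(o['orientation']).as_matrix()
a=np.radians(yaw); T=np.array([[np.cos(a),np.sin(a),0],[np.sin(a),-np.cos(a),0],[0,0,-1]])
print('clock',o['clock'],'tcp',o['tcp_pos'].round(4),'yaw',np.degrees(np.arctan2(M[1,0],M[0,0])).round(2),'shift',(M.T@(np.array([x,y,z])-o['tcp_pos'])).round(4),'turn',Ro.from_matrix(M.T@T).as_rotvec().round(4), 'F',o['contact_force'].round(1),'J',o['joints'].round(2))
E
python3 go.py .555 -.3067 .356 95.86
```

```text
clock: 6.05
tcp_pos: [0.5309, -0.1979, 0.3562]
orientation: [-2.757, -1.505, -0.001]
contact_force: [1.2, 0.3, -1.5]
grip_width: 0.023
gripper_force: 44.5
clock 6.05 tcp [ 0.5309 -0.1979  0.3562] yaw 57.24 shift [-0.0784  0.0791  0.0001] turn [ 2.000e-04 -7.000e-04 -6.741e-01] F [ 1.2  0.3 -1.5] J [ 0.53  0.28 -0.35  1.74  0.1   1.15 -0.42]
```

```bash
python3 -m pendant '-0.02 0.02 0 0 0 -0.14; -0.04 0.04 0 0 0 -0.28; -0.06 0.06 0 0 0 -0.42; -0.078 0.079 0 0 0 -0.56; -0.088 0.082 0 0 0 -0.674'
python3 go.py .5565 -.3216 .2 95.86
python3 - <<'E'
from h import *
snap('wrist','w3'); im,d,ci=load('w3'); print(proj(ci,[[.5405,-.1556,.19],[.5405,-.1556,.176]]))
E
```

```text
clock: 6.55
tcp_pos: [0.5515, -0.3184, 0.3555]
orientation: [2.109, 2.328, 0.001]
contact_force: [-0.2, -1.0, -1.7]
grip_width: 0.0222
gripper_force: 44.5
clock 6.55 tcp [ 0.5515 -0.3184  0.3555] yaw 95.64 shift [-0.0037  0.0046  0.1555] turn [ 0.0004 -0.0001 -0.0038] F [-0.2 -1.  -1.7] J [ 0.72  0.4  -0.41  1.57  0.17  1.2   0.39]
[[329.37608509 -43.59699954]
 [328.82546041 -32.6349265 ]]
```

```bash
python3 -m pendant '-0.0037 0.0046 0.04 0 0 -0.004; -0.0037 0.0046 0.09 0 0 -0.004; -0.0037 0.0046 0.14 0 0 -0.004; -0.0037 0.0046 0.19 0 0 -0.004; -0.0037 0.0046 0.23 0 0 -0.004' && python3 -m pendant '0 0 0.009 0 0 0; 0 0 0.012 0 0 0; 0 0 0.012 0 0 0'
python3 go.py .5565 -.3216 .111 95.86
python3 - <<'E'
from h import *
im,d,ci=snap('wrist','w4');o=r.get_obs();M=Ro.from_rotvec(o['orientation']).as_matrix();t=o['tcp_pos']
px=[[int(a),int(b)] for a,b in proj(ci,[t+M[:,0]*x+M[:,2]*.054+M[:,1]*w for x in(.03,.05,.07,.09) for w in(-.008,.008)])]
print(bydepth(ci,px,d)[:,2].round(4))
px=proj(ci,[t+M[:,0]*x+M[:,2]*(t[2]-.05)+M[:,1]*w for x in(.08,.1) for w in(-.03,.035)]).astype(int);print(px.tolist(),bydepth(ci,px,d)[:,2].round(4) if (px>0).all() and (px[:,1]<480).all() else '')
E
```

```text
clock: 7.1
tcp_pos: [0.5555, -0.3177, 0.1234]
orientation: [-2.109, -2.325, -0.001]
contact_force: [0.7, -0.9, -0.7]
grip_width: 0.0227
gripper_force: 44.5
clock: 7.4
tcp_pos: [0.557, -0.3202, 0.1158]
orientation: [2.109, 2.325, 0.002]
contact_force: [-0.2, -0.7, -1.7]
grip_width: 0.0226
gripper_force: 44.6
clock 7.4 tcp [ 0.557  -0.3202  0.1158] yaw 95.57 shift [-0.0014 -0.0006  0.0048] turn [ 0.0026  0.0011 -0.0051] F [-0.2 -0.7 -1.7] J [ 0.67  0.66 -0.34  1.75  0.3   0.77  0.28]
[0.0622 0.0619 0.0616 0.0607 0.0606 0.061  0.0615 0.0613]
[[231, 102], [424, 102], [228, 37], [428, 37]] [ 0.0001 -0.0013  0.0382  0.0386]
```

```bash
python3 -m pendant '-0.0014 -0.0006 0.004 0 0 -0.005; -0.0014 -0.0006 0.005 0 0 -0.005; -0.0014 -0.0006 0.005 0 0 -0.005' && python3 -m pendant '0 0 0.001 0 0 0; 0 0 0.001 0 0 0; 0 0 0.001 0 0 0' && python3 -m pendant '0 0 0.001 0 0 0; 0 0 0.001 0 0 0; 0 0 0.001 0 0 0'
```

```text
clock: 7.75
tcp_pos: [0.555, -0.3223, 0.1095]
orientation: [2.105, 2.331, 0.0]
contact_force: [-1.0, 0.0, -1.6]
grip_width: 0.0228
gripper_force: 44.6
clock: 8.05
tcp_pos: [0.555, -0.3221, 0.1081]
orientation: [2.105, 2.331, 0.0]
contact_force: [-0.9, 0.1, -1.2]
grip_width: 0.0232
gripper_force: 44.6
clock: 8.35
tcp_pos: [0.555, -0.3221, 0.107]
orientation: [2.105, 2.331, 0.0]
contact_force: [0.2, -0.5, -0.2]
grip_width: 0.0227
gripper_force: 44.7
```

```bash
python3 -m pendant '0.015 0.001 0 0 0 0; 0.03 0.0015 0 0 0 0; 0.045 0.0015 0 0 0 0; 0.05 0.0015 0 0 0 0' && python3 -m pendant '0.01 0 0 0 0 0; 0.02 0 0 0 0 0; 0.03 0 0 0 0 0; 0.0304 0 0 0 0 0; 0.0304 0 0 0 0 0'; python3 go.py .5483 -.2420 .107 95.86
```

```text
clock: 8.75
tcp_pos: [0.5517, -0.2689, 0.1073]
orientation: [-2.101, -2.335, -0.001]
contact_force: [0.1, -1.4, 1.3]
grip_width: 0.0228
gripper_force: 44.9
clock: 9.25
tcp_pos: [0.5486, -0.2403, 0.1075]
orientation: [2.104, 2.333, 0.002]
contact_force: [-0.6, 0.3, 7.0]
grip_width: 0.0228
gripper_force: 45.3
clock 9.25 tcp [ 0.5486 -0.2403  0.1075] yaw 95.9 shift [-0.0016 -0.0005  0.0005] turn [ 0.0008 -0.0006  0.0007] F [-0.6  0.3  7. ] J [ 0.57  0.62 -0.35  1.86  0.31  0.71  0.15]
```

```bash
python3 -m pendant '-0.001 0 0 0 0 0; -0.001 0 0 0 0 0'
python3 - <<'E'
from h import *
o=r.get_obs();M=Ro.from_rotvec(o['orientation']).as_matrix();t=o['tcp_pos']
im,d,ci=snap('wrist','w5'); hsv=cv2.cvtColor(im,cv2.COLOR_BGR2HSV);g=hsv[...,2]
G=np.array([.5405,-.1557])
for y in(180,200,215,220,224,228,232,236,250):
    x=np.where((hsv[y,200:440,1]<45)&(g[y,200:440]>120))[0]+200
    Q=onplane(ci,[(x[0],y),(x[-1]+1,y)],.055); print(y,x[0],x[-1],((Q-t)@M)[:,:2].round(4).tolist())
print(t,np.degrees(np.arctan2(M[1,0],M[0,0])))
E
python3 - <<'E'
from h import *
snap('scene','s1'); snap('top','t1')
a,d,ca=load('t1');b,_,cb=load('s1')
A=cv2.resize(a[180:290,340:500],None,fx=2.4,fy=2.4,interpolation=cv2.INTER_CUBIC);B=cv2.resize(b[310:480,200:360],None,fx=2.4,fy=2.4,interpolation=cv2.INTER_CUBIC)
im=load('w5')[0]; W=im
out=np.zeros((600,800,3),np.uint8); out[:A.shape[0],:A.shape[1]]=A; out[:B.shape[0],400:400+B.shape[1]]=B[:, :400]; out[290:590,0:400]=cv2.resize(W,(400,300)); cv2.imwrite('pics/m1.png',out)
E
```

```text
clock: 9.45
tcp_pos: [0.5487, -0.2404, 0.1074]
orientation: [-2.103, -2.332, -0.003]
contact_force: [-0.0, 2.2, 7.2]
grip_width: 0.0226
gripper_force: 45.4
180 200 439 [[0.055, -0.0382], [0.0549, 0.0381]]
200 200 439 [[0.0486, -0.0388], [0.0485, 0.0386]]
215 200 439 [[0.0437, -0.0392], [0.0436, 0.039]]
220 200 439 [[0.042, -0.0393], [0.0419, 0.0392]]
224 200 439 [[0.0407, -0.0394], [0.0406, 0.0393]]
228 200 439 [[0.0393, -0.0395], [0.0392, 0.0394]]
232 200 439 [[0.038, -0.0396], [0.0379, 0.0395]]
236 200 439 [[0.0366, -0.0398], [0.0365, 0.0396]]
250 200 439 [[0.0318, -0.0402], [0.0317, 0.04]]
[ 0.54869519 -0.2404268   0.10735736] 95.91917503953195
```

View pics/m1.png

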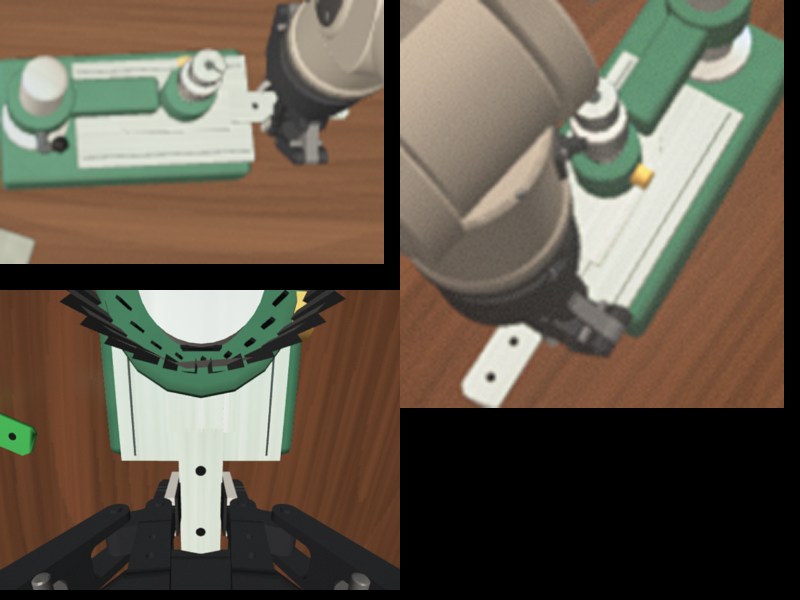

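The montage shows the tang held at the table's front edge and centred between the table sides, which sit at (121..280) around 201. The shoulder appears faintly at about full-picture row 224, and the table's front edge at about row 272.

Run:
```python
from h import *
im,d,ci=load('w5'); t=np.array([.54869519,-.2404268,.10735736]); M=Ro.from_rotvec([-2.103,-2.332,-.003]).as_matrix()
g=cv2.cvtColor(im,cv2.COLOR_BGR2GRAY).astype(int)
for x in (230,250,390,410): 
    k=g[255:300,x]; y=255+np.argmin(np.diff(k)); Q=(onplane(ci,[(x,y+1)],.05)-t)@M; print('edge',x,y,Q[0,:2].round(4))
# shoulder: steps beside tang
for x in (295,298,340,344): 
    k=cv2.GaussianBlur(g[:,x-2:x+3].mean(1).astype(np.float32)[:,None],(1,5),0).ravel(); dd=np.abs(np.diff(k[200:250])); y=200+np.argmax(dd); Q=(onplane(ci,[(x,y+1)],.055)-t)@M; print('sh',x,y,dd.max().round(1),Q[0,:2].round(4))
```

```text
edge 230 272 [ 0.0218 -0.0319]
edge 250 272 [ 0.0218 -0.0248]
edge 390 273 [0.0214 0.0246]
edge 410 273 [0.0214 0.0317]
sh 295 227 0.6 [ 0.0392 -0.0083]
sh 298 221 1.4 [ 0.0412 -0.0073]
sh 340 220 1.4 [0.0416 0.0064]
sh 344 220 2.4 [0.0416 0.0077]
```

```bash
python3 -m pendant '-0.002 0 -0.001 0 0 0; -0.0025 0 -0.001 0 0 0; -0.0025 0 -0.0005 0 0 0; -0.0025 0 -0.0005 0 0 0'
python3 - <<'E'
from h import *
o=r.get_obs();M=Ro.from_rotvec(o['orientation']).as_matrix();t=o['tcp_pos']
im,d,ci=snap('wrist','w6'); g=cv2.cvtColor(im,cv2.COLOR_BGR2GRAY).astype(int)
for x in (230,250,390,410): 
    k=g[250:300,x]; y=250+np.argmin(np.diff(k)); Q=(onplane(ci,[(x,y+1)],.05)-t)@M; print('edge',x,y,Q[0,:2].round(4))
for x in (296,298,342,344): 
    k=cv2.GaussianBlur(g[:,x-2:x+3].mean(1).astype(np.float32)[:,None],(1,5),0).ravel(); dd=np.abs(np.diff(k[200:250])); y=200+np.argmax(dd); Q=(onplane(ci,[(x,y+1)],.055)-t)@M; print('sh',x,y,dd.max().round(1),Q[0,:2].round(4))
E
```

```text
clock: 10.0
tcp_pos: [0.5486, -0.2438, 0.1074]
orientation: [-2.103, -2.332, -0.001]
contact_force: [-1.4, 4.4, 6.3]
grip_width: 0.0231
gripper_force: 45.3
edge 230 263 [ 0.0252 -0.0317]
edge 250 263 [ 0.0252 -0.0247]
edge 390 263 [0.0251 0.0244]
edge 410 263 [0.0251 0.0315]
sh 296 220 1.8 [ 0.0416 -0.0079]
sh 298 220 2.5 [ 0.0416 -0.0073]
sh 342 221 3.2 [0.0412 0.0071]
sh 344 221 3.5 [0.0412 0.0077]
```

Blade spot is now at 87.4 mm and the spindle axis at 87.2 mm in the tool frame, so they line up. Releasing and rising.

```bash
python3 -m pendant '0 0 0 0 0 0; 0 0 0 0 0 0; 0 0 0 0 0 0; 0 0 0 0 0 0' 0.05 20 && python3 -m pendant '0 0 -0.01 0 0 0; 0 0 -0.03 0 0 0; 0 0 -0.07 0 0 0; 0 0 -0.12 0 0 0; 0 0 -0.17 0 0 0' && python3 -m pendant '0 0 -0.05 0 0 0; -0.0 0 -0.07 0 0 -0.14; 0 0 -0.07 0 0 -0.28; 0 0 -0.07 0 0 -0.42; 0 0 -0.07 0 0 -0.56' && python3 -m pendant '0 0 0 0 0 -0.14; 0 0 0 0 0 -0.28; 0 0 0 0 0 -0.42; 0 0 0 0 0 -0.56; 0 0 0 0 0 -0.7' && python3 -m pendant '0 0 0 0 0 -0.14; 0 0 0 0 0 -0.28; 0 0 0 0 0 -0.42; 0 0 0 0 0 -0.5; 0 0 0 0 0 -0.5'
python3 go.py .541 -.1555 .33 196
```

```text
clock: 10.45
tcp_pos: [0.5483, -0.2456, 0.1072]
orientation: [-2.106, -2.331, 0.001]
contact_force: [0.5, 1.3, -0.5]
grip_width: 0.0495
gripper_force: 0.0
clock: 10.95
tcp_pos: [0.5481, -0.2451, 0.2796]
orientation: [-2.105, -2.332, 0.0]
contact_force: [1.2, -1.6, 0.5]
grip_width: 0.0498
gripper_force: 0.0
clock: 11.45
tcp_pos: [0.5484, -0.2453, 0.3485]
orientation: [1.37, 2.826, -0.001]
contact_force: [-0.3, -0.5, -0.3]
grip_width: 0.05
gripper_force: 0.0
clock: 11.95
tcp_pos: [0.5484, -0.2453, 0.3482]
orientation: [0.319, 3.125, -0.001]
contact_force: [0.9, 0.9, 0.2]
grip_width: 0.05
gripper_force: 0.0
clock: 12.45
tcp_pos: [0.5484, -0.2454, 0.348]
orientation: [-0.456, 3.108, -0.0]
contact_force: [0.3, -0.3, -0.5]
grip_width: 0.0501
gripper_force: 0.0
clock 12.45 tcp [ 0.5484 -0.2454  0.348 ] yaw -163.3 shift [-0.0188  0.0882  0.0179] turn [-0.0003  0.0002  0.0123] F [ 0.3 -0.3 -0.5] J [ 0.89  0.42 -0.76  1.65  0.3   1.2   1.92]
```

```bash
python3 -m pendant '-0.008 0.04 0.01 0 0 0; -0.0188 0.08 0.018 0 0 0; -0.0188 0.088 0.018 0 0 0; -0.0188 0.088 0.018 0 0 0'
python3 - <<'E'
from h import *
o=r.get_obs();M=Ro.from_rotvec(o['orientation']).as_matrix();t=o['tcp_pos'];print(t.round(4),o['joints'].round(2))
im,d,ci=snap('wrist','w7'); k=proj(ci,[[.541,-.1555,.19]])[0]; print(k)
x,y=k.astype(int); g=cv2.cvtColor(im,cv2.COLOR_BGR2GRAY)
dm=((d>0)).astype(np.uint8)
ys,xs=np.mgrid[max(0,y-70):y+70,x-70:x+70]; P=bydepth(ci,np.c_[xs.ravel(),ys.ravel()],d)
s=np.abs(P[:,2]-.190)<.003; q=np.c_[xs.ravel(),ys.ravel()][s]; c,rad=cv2.minEnclosingCircle(q.astype(np.float32)); print(len(q),'circle',c,rad,onplane(ci,[c],.19),'mean',P[s].mean(0).round(4),np.ptp(P[s],0).round(4))
A=load('t0')
ta,_,ca=snap('top','t2')
cv2.imwrite('pics/m2.png',np.hstack([cv2.resize(im,(440,330)),cv2.resize(ta[185:295,345:465],(360,330))]))
E
```

```text
clock: 12.85
tcp_pos: [0.5412, -0.1537, 0.33]
orientation: [-0.459, 3.108, -0.001]
contact_force: [0.4, -0.3, 0.1]
grip_width: 0.0501
gripper_force: 0.0
[ 0.5412 -0.1537  0.33  ] [ 0.8   0.37 -0.8   1.76  0.29  1.13  1.77]
[319.34696168 258.99226151]
1320 circle (316.5422668457031, 255.908447265625) 21.4770565032959 [[ 0.53968175 -0.15757699  0.19      ]] mean [ 0.54   -0.1575  0.1894] [0.0251 0.0247 0.005 ]
```

View pics/m2.png

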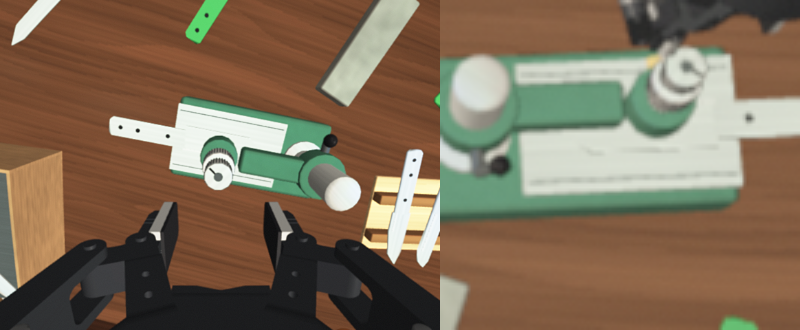

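The montage shows the blank lying on the table, pointing into the throat, with its tang sticking out. The knob is at wrist px (316,256).

```bash
python3 - <<'E'
from h import *
im,d,ci=load('w7'); hsv=cv2.cvtColor(im,cv2.COLOR_BGR2HSV); m=(hsv[...,1]<45)&(hsv[...,2]>120)
ys,xs=np.where(m[150:230,150:250]); P=onplane(ci,np.c_[xs+150,ys+150],.055)[:,:2]
ax=np.array([np.cos(np.radians(95.86)),np.sin(np.radians(95.86))]); n=np.array([-ax[1],ax[0]])
G=np.array([.5397,-.1576]); s=(P-G)@ax; w=(P-G)@n; print('tang end',s.min()); b=np.arange(-.14,-.07,.01); c=[(np.percentile(w[abs(s-q)<.003],1)+np.percentile(w[abs(s-q)<.003],99))/2 for q in b]; print(np.round(c,4))
P=onplane(ci,np.c_[xs+150,ys+150],.05)[:,:2]; s=(P-G)@ax;w=(P-G)@n; q=(w>.02)|(w<-.02); print('table front',s[q].min(), np.percentile(s[q],3))
E
python3 go.py .5403 -.1566 .25 196.7
```

```text
tang end -0.14687393870322366
[0.0002 0.0002 0.0002 0.0002 0.0002 0.0003 0.0002 0.0002]
table front -0.06182638285834658 -0.06182319204054573
clock 12.95 tcp [ 0.5414 -0.1569  0.3298] yaw -163.44 shift [0.001  0.0007 0.0798] turn [-0.0013  0.0001 -0.0025] F [-0.1 -0.2  0.1] J [ 0.8   0.37 -0.79  1.76  0.29  1.13  1.77]
```

```bash
python3 -m pendant '0.001 0.0007 0.03 0 0 0; 0.001 0.0007 0.06 0 0 0; 0.001 0.0007 0.075 0 0 0; 0.001 0.0007 0.0798 0 0 0; 0.001 0.0007 0.0798 0 0 0' && python3 -m pendant '0 0 0 0 0 0; 0 0 0 0 0 0; 0 0 0 0 0 0; 0 0 0 0 0 0; 0 0 0 0 0 0' 0 20; python3 go.py .5403 -.1566 .25 196.7; python3 -c "
from h import *
print(r.get_obs()['moment'].round(3))"
```

```text
clock: 13.45
tcp_pos: [0.5404, -0.1559, 0.2496]
orientation: [0.454, -3.108, -0.0]
contact_force: [0.1, -0.1, -0.6]
grip_width: 0.0502
gripper_force: 0.0
clock: 13.95
tcp_pos: [0.5411, -0.1558, 0.2511]
orientation: [-0.455, 3.106, -0.003]
contact_force: [0.5, -2.7, 6.1]
grip_width: 0.0225
gripper_force: 19.9
clock 13.95 tcp [ 0.5411 -0.1558  0.2511] yaw -163.35 shift [ 0.001  -0.0005  0.0011] turn [-0.0023  0.0022 -0.0008] F [ 0.5 -2.7  6.1] J [ 0.76  0.45 -0.76  1.84  0.37  0.99  1.71]
[-0.478 -0.023 -0.011]
```

```bash
cat > mz.py <<'E'
from h import *
o=r.get_obs(); M=Ro.from_rotvec(o['orientation']).as_matrix()
print('  >> t',o['clock'].round(2),'yaw',np.arctan2(M[1,0],M[0,0]).round(4),'M',o['moment'].round(3),'F',o['contact_force'].round(1),'w',o['grip_width'].round(4),'z',o['tcp_pos'].round(4),'J7',o['joints'][6].round(3),'tau7',o['tau'][6].round(3))
E
python3 -m pendant '0 0 -0.001 0 0 0.08; 0 0 -0.001 0 0 0.2; 0 0 -0.001 0 0 0.32' |tail -0; python3 mz.py; python3 -m pendant '0 0 0 0 0 0.12; 0 0 0 0 0 0.24; 0 0 0 0 0 0.36'|tail -0; python3 mz.py; python3 -m pendant '0 0 0 0 0 0.12; 0 0 0 0 0 0.24'|tail -0; python3 mz.py
```

```text
Exception ignored on flushing sys.stdout:
BrokenPipeError: [Errno 32] Broken pipe
Traceback (most recent call last):
  File "mz.py", line 3, in <module>
    print('  >> t',o['clock'].round(2),'yaw',np.arctan2(M[1,0],M[0,0]).round(4),'M',o['moment'].round(3),'F',o['contact_force'].round(1),'w',o['grip_width'].round(4),'z',o['tcp_pos'].round(4),'J7',o['joints'][6].round(3),'tau7',o['tau'][6].round(3))
                   ^^^^^^^^^^^^^^^^
AttributeError: 'float' object has no attribute 'round'
Exception ignored on flushing sys.stdout:
BrokenPipeError: [Errno 32] Broken pipe
Traceback (most recent call last):
  File "mz.py", line 3, in <module>
    print('  >> t',o['clock'].round(2),'yaw',np.arctan2(M[1,0],M[0,0]).round(4),'M',o['moment'].round(3),'F',o['contact_force'].round(1),'w',o['grip_width'].round(4),'z',o['tcp_pos'].round(4),'J7',o['joints'][6].round(3),'tau7',o['tau'][6].round(3))
                   ^^^^^^^^^^^^^^^^
AttributeError: 'float' object has no attribute 'round'
Exception ignored on flushing sys.stdout:
BrokenPipeError: [Errno 32] Broken pipe
Traceback (most recent call last):
  File "mz.py", line 3, in <module>
    print('  >> t',o['clock'].round(2),'yaw',np.arctan2(M[1,0],M[0,0]).round(4),'M',o['moment'].round(3),'F',o['contact_force'].round(1),'w',o['grip_width'].round(4),'z',o['tcp_pos'].round(4),'J7',o['joints'][6].round(3),'tau7',o['tau'][6].round(3))
                   ^^^^^^^^^^^^^^^^
AttributeError: 'float' object has no attribute 'round'
```

```bash
cat > mz.py <<'E'
from h import *
o=r.get_obs(); M=Ro.from_rotvec(o['orientation']).as_matrix(); R=np.round
print('>> t',R(o['clock'],2),'yaw',R(np.arctan2(M[1,0],M[0,0]),4),'M',R(o['moment'],3),'F',R(o['contact_force'],1),'w',R(o['grip_width'],4),'p',R(o['tcp_pos'],4),'J7',R(o['joints'][6],3),'tau7',R(o['tau'][6],3))
E
python3 mz.py; python3 -m pendant '0 0 0 0 0 0; 0 0 0 0 0 0' >/dev/null; python3 mz.py
```

```text
>> t 14.75 yaw 2.507 M [-1.095 -0.538  0.096] F [ 1.8 -4.3  0.2] w 0.0228 p [ 0.5408 -0.1568  0.2512] J7 0.876 tau7 1.338
>> t 14.95 yaw 2.5118 M [-0.998 -0.571  0.101] F [ 1.2 -4.6  0.1] w 0.0226 p [ 0.5408 -0.1567  0.2512] J7 0.88 tau7 -0.141
```

```bash
python3 -m pendant '-0.0006 -0.0008 0 0 0 0.1; -0.0006 -0.0008 0 0 0 0.2' >/dev/null; python3 mz.py; python3 -m pendant '0 0 0 0 0 0.08' >/dev/null; python3 mz.py; python3 -m pendant '0 0 0 0 0 0.08' >/dev/null; python3 mz.py; python3 -m pendant '0 0 0 0 0 0.08' >/dev/null; python3 mz.py; python3 -m pendant '0 0 0 0 0 0.08' >/dev/null; python3 mz.py; python3 -m pendant '0 0 0 0 0 0.08' >/dev/null; python3 mz.py; python3 -m pendant '0 0 0 0 0 0.08' >/dev/null; python3 mz.py
```

```text
>> t 15.15 yaw 2.3084 M [-0.656 -0.358  0.095] F [ 0.7 -3.3  0.3] w 0.0228 p [ 0.5408 -0.1571  0.2512] J7 0.697 tau7 1.178
>> t 15.25 yaw 2.2285 M [-0.74  -0.28   0.141] F [ 1.4 -3.9  0.6] w 0.0229 p [ 0.5407 -0.1571  0.2512] J7 0.624 tau7 0.704
>> t 15.35 yaw 2.149 M [-0.708 -0.315  0.066] F [ 2.2 -3.8 -0.1] w 0.0231 p [ 0.5406 -0.1572  0.2512] J7 0.552 tau7 0.853
>> t 15.45 yaw 2.069 M [-0.784 -0.15   0.018] F [ 0.8 -3.6  0.9] w 0.0226 p [ 0.5406 -0.1572  0.2512] J7 0.479 tau7 0.865
>> t 15.55 yaw 1.989 M [-0.823 -0.08   0.107] F [ 1.5 -3.5  1.1] w 0.0229 p [ 0.5405 -0.1572  0.2511] J7 0.406 tau7 0.866
>> t 15.65 yaw 1.9089 M [-0.779 -0.095  0.111] F [-0.3 -3.6  2. ] w 0.023 p [ 0.5404 -0.1573  0.2511] J7 0.333 tau7 0.867
>> t 15.75 yaw 1.8289 M [-0.843 -0.063  0.051] F [ 0.1 -4.5  0.8] w 0.0225 p [ 0.5403 -0.1573  0.2511] J7 0.26 tau7 0.868
```

```bash
cat > hold.py <<'E'
# averages the moment over camera-call holds (0.05 s each), no motion
from h import *
import sys
n=int(sys.argv[1]) if len(sys.argv)>1 else 6; m=[];f=[]
for i in range(n):
    grab_frame('scene'); o=r.get_obs(); m.append(o['moment'][2]); f.append(o['contact_force'])
M=Ro.from_rotvec(o['orientation']).as_matrix()
print('t',round(o['clock'],2),'yaw',round(np.arctan2(M[1,0],M[0,0]),4),'Mz mean',np.mean(m).round(4),'sd',np.std(m).round(3),'F',np.mean(f,0).round(1))
E
python3 hold.py 8
```

```text
t 16.15 yaw 1.8341 Mz mean 0.0815 sd 0.029 F [ 0.3 -5.2  3. ]
```

```bash
P="python3 -m pendant"; python3 -m pendant '0 0 0 0 0 0.08' >/dev/null; python3 hold.py 3; python3 -m pendant '0 0 0 0 0 0.08' >/dev/null; python3 hold.py 3; python3 -m pendant '0 0 0 0 0 0.08' >/dev/null; python3 hold.py 3; python3 -m pendant '0 0 0 0 0 0.08' >/dev/null; python3 hold.py 3; python3 -m pendant '0 0 0 0 0 0.08' >/dev/null; python3 hold.py 3
```

```text
t 16.4 yaw 1.7535 Mz mean 0.0892 sd 0.02 F [-0.  -5.2  3.7]
t 16.65 yaw 1.6735 Mz mean 0.0916 sd 0.022 F [-0.  -5.7  3.8]
t 16.9 yaw 1.5936 Mz mean 0.0562 sd 0.02 F [-0.4 -5.4  3.7]
t 17.15 yaw 1.5137 Mz mean 0.1351 sd 0.027 F [-1.3 -5.2  4.2]
t 17.4 yaw 1.4331 Mz mean -0.0588 sd 0.015 F [-0.7 -4.7  4.4]
```

First click tripped: Mz went negative between yaw 1.51 and 1.43. The next two should come at about 1.08 and 0.69.

```bash
python3 -m pendant '0 0 0 0 0 0.08' >/dev/null; python3 hold.py 3; python3 -m pendant '0 0 0 0 0 0.08' >/dev/null; python3 hold.py 3; python3 -m pendant '0 0 0 0 0 0.08' >/dev/null; python3 hold.py 3; python3 -m pendant '0 0 0 0 0 0.08' >/dev/null; python3 hold.py 3; python3 -m pendant '0 0 0 0 0 0.08' >/dev/null; python3 hold.py 3;python3 -m pendant '0 0 0 0 0 0.08' >/dev/null; python3 hold.py 3; python3 -m pendant '0 0 0 0 0 0.08' >/dev/null; python3 hold.py 3; python3 -m pendant '0 0 0 0 0 0.08' >/dev/null; python3 hold.py 3
```

```text
t 17.65 yaw 1.3531 Mz mean -0.0869 sd 0.024 F [-1.4 -4.7  4.8]
t 17.9 yaw 1.2731 Mz mean -0.0765 sd 0.021 F [-2.  -5.5  4.9]
t 18.15 yaw 1.1934 Mz mean 0.1027 sd 0.026 F [-2.4 -4.3  5.2]
t 18.4 yaw 1.1136 Mz mean 0.0866 sd 0.022 F [-2.2 -5.   5.6]
t 18.65 yaw 1.0331 Mz mean -0.0694 sd 0.032 F [-2.5 -4.8  5.3]
t 18.9 yaw 0.9531 Mz mean -0.0289 sd 0.043 F [-2.9 -4.7  5.7]
t 19.15 yaw 0.8732 Mz mean -0.0453 sd 0.022 F [-3.1 -4.2  6.1]
t 19.4 yaw 0.7937 Mz mean 0.0894 sd 0.01 F [-3.4 -4.3  6.9]
```

```bash
python3 -m pendant '0 0 0 0 0 0.08' >/dev/null; python3 hold.py 3; python3 -m pendant '0 0 0 0 0 0.08' >/dev/null; python3 hold.py 3; python3 -m pendant '0 0 0 0 0 0.09' >/dev/null; python3 hold.py 3; python3 -m pendant '0 0 0 0 0 0.09' >/dev/null; python3 hold.py 6; python3 mz.py
```

```text
t 19.65 yaw 0.7137 Mz mean 0.1073 sd 0.018 F [-3.4 -4.2  6.4]
t 19.9 yaw 0.6332 Mz mean -0.0423 sd 0.016 F [-3.9 -3.8  6.8]
t 20.15 yaw 0.5431 Mz mean -0.0724 sd 0.023 F [-3.8 -3.7  6.8]
t 20.55 yaw 0.4541 Mz mean 0.012 sd 0.038 F [-4.2 -3.5  7.3]
>> t 20.55 yaw 0.4541 M [-0.778  0.844 -0.007] F [-4.2 -3.6  8.1] w 0.0226 p [ 0.5394 -0.1568  0.251 ] J7 -1.002 tau7 -0.016
```

Three drops counted, and the knob now sits at the third detent with torque about 0. Letting go and rising.

```bash
python3 -m pendant '0 0 0 0 0 0; 0 0 0 0 0 0; 0 0 0 0 0 0; 0 0 0 0 0 0' 0.06 20 | tail -3; python3 -m pendant '0 0 -0.02 0 0 0; 0 0 -0.05 0 0 0; 0 0 -0.09 0 0 0; 0 0 -0.13 0 0 0; 0 0 -0.15 0 0 0'|tail -3; python3 -m pendant '-0.03 0 0 0 0 0; -0.06 0 0 0 0 0; -0.06 0 0 0 0 0' | tail -3
python3 - <<'E'
from h import *
a=snap('scene','s3')[0]; b=snap('top','t3')[0]; w=snap('wrist','w8')[0]
out=np.zeros((600,800,3),np.uint8); out[:300,:400]=cv2.resize(w,(400,300)); out[:300,400:]=cv2.resize(b[160:310,170:470],(400,300))[:, :400]; out[300:,:400]=cv2.resize(a[180:450,200:500],(400,300)); cv2.imwrite('pics/m3.png',out)
E
```

```text
contact_force: [1.1, 0.3, 0.8]
grip_width: 0.0597
gripper_force: 0.0
contact_force: [-0.3, -0.5, 0.1]
grip_width: 0.0604
gripper_force: 0.0
contact_force: [0.9, 0.5, -1.0]
grip_width: 0.0599
gripper_force: 0.0
```

View pics/m3.png

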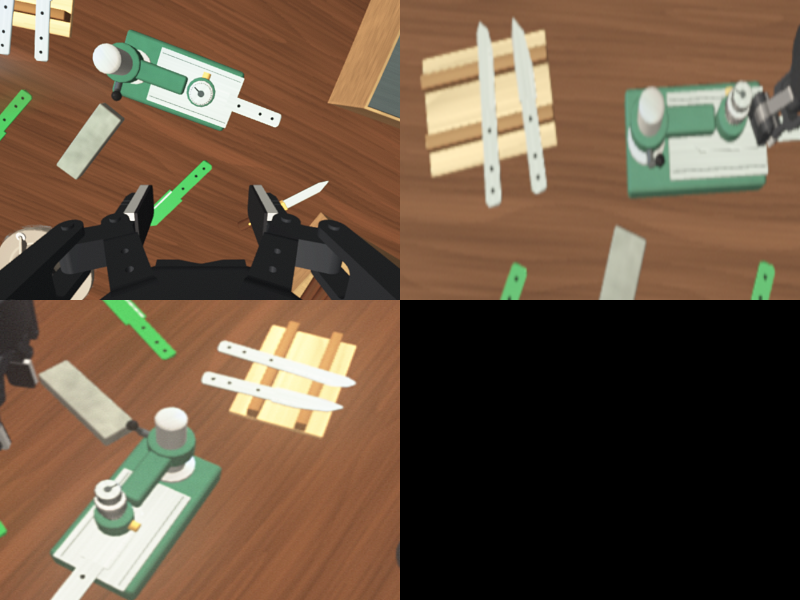

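The final views show the blank nipped in the gauge, the other two blanks still on the rest, and the robot clear. In the scene crop the knob mark at (125,482) points right and up, which matches a turn of about 170° without slip.

```bash
python3 -c "
from bench import r
print(r.hand_in())"
```

```text
the job is handed in; nothing more can be done
None
```

The broad blank lies on the gauge table with its blade spot within about 1 mm of the spindle axis, nipped after three counted ratchet clicks. The other two blanks are still on the rest, and I handed the job in at about 22 s with the robot clear; no verdict came back.

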